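# Switch on the sanding bench in order

### The arm

A 6-joint arm with a two-finger parallel gripper is mounted at the origin on the work surface. World frame = base frame: x ahead of the robot, y to its left, z up, the work surface at z = 0. Lengths are in m, angles in rad, forces in N, time in s.
With the tool pointing down it reaches from about 0.35 to 0.85 m from the base axis. Payload 8.1 kg.
Tool frame: the origin (TCP) lies at the very end of the fingers, on their centre line; the grasp point (between the pads) lies 19 mm behind it; z points along the fingers, y is the direction in which the jaws open and shut (so a half turn about z gives the same grasp; the last joint's range is limited). The gripper opens to 93 mm and grips with 3 to 60 N. Pads are 15 mm wide; open, the fingers measure 128 mm over their backs; the gripper's body (75 mm by 188 mm) begins 65 mm behind the grasp point.
Start: joints at [1.027, 0.13, 1.488, -0, 1.523, -0.085], TCP at [0.266, 0.538, 0.219] pointing down, gripper open.
Joint ranges: [-2.96, 2.96], [-0.89, 2.26], [0.02, 2.5], [-1.34, 4.48], [0, 2.73], [-2.66, 2.66]. Speed limits (rad/s): [2.39, 2.39, 2.79, 3.14, 3.14, 3.14].

### API

Orientations are given as [roll, pitch, yaw] about the fixed x, y, z axes, in that order (R = Rz(yaw) Ry(pitch) Rx(roll)).
In Python, from station import ctrl gives the robot as it stands. The module is installed in compiled form; this text tells all that it offers.
- The arm moves only by the tool apply_moves, never from a script. Its argument "targets" is one flat list of numbers, 7 for each row, row after row: the turn, a rotation vector about the tool's x, y, z in degrees, then the shift along the tool's x, y, z in mm, then the opening, from 0 (shut) to 1 (fully open). In form: [rx, ry, rz, x, y, z, claw, rx, ry, rz, x, y, z, claw, ...]. A call has 1 to 20 rows; each row shifts and turns the commanded pose from where the row before left it, along the tool's axes as they then stand; what a row does not reach is not made up. A row lasts 1/12 s, in which the tool goes at most 41.7 mm and 7.16 degrees, less where a joint would pass 70% of its speed; a pose out of reach is approached as far as the arm can. A call with a gripper value outside its range is refused whole. The fingers move at their own pace and stop on an object; the grip force is fixed at half the most. Time passes only in rows, so rows that do not move let the fingers close. It gives the time, the measured TCP pose, the force and the opening at its end, in the units of the state.
- ctrl.get_state(): the state, without advancing time (a new reading comes with each control period).
- ctrl.camera(name): name is "scene" or "side" or "wrist"; returns (picture, depth): 420x560x3 uint8, red, green, blue; 420x560 float32, m along the optical axis (not along the pixel's ray), 0 where there is no reading.
- ctrl.get_calibration(name): a dict with "fx", "fy", "cx", "cy" (pixels), "view" (4x4, takes a point from world to camera coordinates). Camera axes: x right, y down, z forward; pixel columns grow to the right and rows downward; lengths in m; the calibration is good to about 2 mm. The wrist camera is an equidistant fisheye: a pixel r from the principal point sees the ray r / f radians off the axis. A picture is of the moment at which its call begins: read the wrist's pose just before it. get_calibration takes no time and is no camera call; for the wrist camera it gives the pose at the moment of the call.
- ctrl.close_job(): hands the job in, once; it reports no verdict.
Trained networks look in the newest picture that a camera, given by its name, has taken for a name from the list of things; names that differ only in an ending like _2 or _b are one class to them, and where a whole thing is asked for, a point or a joint stands for the part that bears it (a point fixed in the world has none). Each returns a list of dicts, best first, with "score" (0 to 1); they miss things now and then, are a little off and sometimes report something else, mostly with a low value. They report only what shows in the picture. A call takes as long as a camera call. They do not tell look-alikes from the thing itself.
- ctrl.recognise(thing, camera): "point" ([x, y, z] in m, in world coordinates, good to about 4 mm: the middle of the surface that is visible of it).
The state is a dict: "time_s": time; "joint_pos": joint angles; "qvel": joint speeds; "joint_torque": joint torques, N m; "position": TCP position; "ee_rot": TCP orientation; "wrist_force": force on the tool from outside, world axes, zero at the start; "ft_torque": the same for the moment, N m; "finger_gap": finger opening in m.
Only numpy, scipy, OpenCV 4.12 (cv2) and the standard library are available. Lean on these libraries where they do the work, as an engineer would, in place of code of your own. Each camera call takes 0.05 s, during which the arm holds its last target. There are 200 camera calls.

### The job

Get the bench ready for sanding: with a fingertip press the blue air-cleaner switch, then the green dust-extractor switch, then the yellow sander switch, each lightly and straight down until its cap is fully in. The switch pods are loose: press them where they stand, without lifting, tipping or shoving them. Do not press the red stop switch, and leave everything else on the bench where it is.

Things in the scene. Friction and masses are not known exactly. Their poses are not given: they have to be found in the camera images.
- blue_pod: The air cleaner switch: a loose round grey switch pod, 72 mm across, grey housing 30 mm tall, with a blue round push cap on top; about 0.3 kg. It stands freely on the bench. Origin at the centre of its underside, z up.
- blue_button_top (a point): Centre of the flat top of the blue push cap (cap 40 mm across). With the cap fully out it is 47 mm above the bench, fully in 38 mm, so it always stands proud of the housing. It moves down with the cap.
- blue_button (a joint): How far the blue cap is pushed in, in m: 0 is fully out, 0.009 is fully in against its stop; the stop sits on a rubber buffer, so pushing on with more than 4 N sinks the cap and its black collar by up to 6 mm more, 0.4 mm per N, and they spring back when let go. It begins out (0 to 0.002), moves straight down against about 2.5 N of friction plus a little damping (12 N s/m), and stays wherever it is left (no spring).
- green_pod: The dust extractor switch: a loose round grey switch pod, 72 mm across, grey housing 44 mm tall, with a green round push cap on top; about 0.3 kg. It stands freely on the bench. Origin at the centre of its underside, z up.
- green_button_top (a point): Centre of the flat top of the green push cap (cap 40 mm across). With the cap fully out it is 61 mm above the bench, fully in 52 mm, so it always stands proud of the housing. It moves down with the cap.
- green_button (a joint): How far the green cap is pushed in, in m: 0 is fully out, 0.009 is fully in against its stop; the stop sits on a rubber buffer, so pushing on with more than 4 N sinks the cap and its black collar by up to 6 mm more, 0.4 mm per N, and they spring back when let go. It begins out (0 to 0.002), moves straight down against about 2.5 N of friction plus a little damping (12 N s/m), and stays wherever it is left (no spring).
- yellow_pod: The sander switch: a loose round grey switch pod, 72 mm across, grey housing 36 mm tall, with a yellow round push cap on top; about 0.3 kg. It stands freely on the bench. Origin at the centre of its underside, z up.
- yellow_button_top (a point): Centre of the flat top of the yellow push cap (cap 40 mm across). With the cap fully out it is 53 mm above the bench, fully in 44 mm, so it always stands proud of the housing. It moves down with the cap.
- yellow_button (a joint): How far the yellow cap is pushed in, in m: 0 is fully out, 0.009 is fully in against its stop; the stop sits on a rubber buffer, so pushing on with more than 4 N sinks the cap and its black collar by up to 6 mm more, 0.4 mm per N, and they spring back when let go. It begins out (0 to 0.002), moves straight down against about 2.5 N of friction plus a little damping (12 N s/m), and stays wherever it is left (no spring).
- red_pod: The stop switch: a loose round grey switch pod, 72 mm across, grey housing 40 mm tall, with a red round push cap on top; about 0.3 kg. It stands freely on the bench. Origin at the centre of its underside, z up.
- red_button_top (a point): Centre of the flat top of the red push cap (cap 40 mm across). With the cap fully out it is 57 mm above the bench, fully in 48 mm, so it always stands proud of the housing. It moves down with the cap.
- red_button (a joint): How far the red cap is pushed in, in m: 0 is fully out, 0.009 is fully in against its stop; the stop sits on a rubber buffer, so pushing on with more than 4 N sinks the cap and its black collar by up to 6 mm more, 0.4 mm per N, and they spring back when let go. It begins out (0 to 0.002), moves straight down against about 2.5 N of friction plus a little damping (12 N s/m), and stays wherever it is left (no spring).
- screwdriver: Loose screwdriver, orange handle, 190 mm long, lying on the bench, 26 mm thick. Bystander; origin under the middle of its length.
- tape: Loose yellow tape measure, 62 x 36 mm, 58 mm tall. Bystander; origin under its centre.
- sanding_block: Loose cork sanding block, 112 x 44 mm, 29 mm tall. Bystander; origin under its centre.
- glue: Loose yellow glue bottle, 60 mm across, 170 mm tall. Bystander; origin under its centre.
- jar: Loose amber jar with a dark lid, 68 mm across, 85 mm tall. Bystander; origin under its centre.
- plane: Loose hand plane, 200 x 56 mm, about 110 mm tall, wooden knob and handle. Bystander; origin under its centre.
There are look-alikes about, which are no part of the job. Leave any purple look-alike of the yellow_pod alone.

How it is judged:
By the outcome, as a careful person would: the job done as asked, in the order asked, and still so for the second after the job is handed in, with the robot touching nothing.
It also fails if it takes over 48 s, if anything falls off the work surface, if the arm or the gripper's body presses on something with over 40 N, if the wrist force passes 120 N, or if a joint passes its speed limit or range.

## Working session

There is one attempt and no reset: what is moved stays moved. The work goes in short steps, Python scripts to look and compute and a tool call to move; the robot and the scene stay as the last step left them, time stands still between calls to the robot, and variables do not carry over. Pictures are saved under pics/ and viewed, about 8 in all and at most 12, crops included, and the job is handed in when it is done.

Besides the shell and the picture viewer there is one more tool, called after "Call:" as a command line: name --argument value ..., lists and objects as JSON in quotes. apply_moves: Moves the arm, as the interface text tells. Its arguments: {"type":"object","properties":{"targets":{"type":"array","items":{"type":"number"}}},"required":["targets"]}

```bash
mkdir -p pics; cat > h.py <<'E'
import numpy as np, cv2
from station import ctrl
def snap(cam,name=None):
    cal=ctrl.get_calibration(cam); p,d=ctrl.camera(cam)
    if name: cv2.imwrite('pics/'+name,cv2.cvtColor(p,cv2.COLOR_RGB2BGR))
    return p,d,cal
def unproj(u,v,z,cal):
    c=np.array([(u-cal['cx'])/cal['fx']*z,(v-cal['cy'])/cal['fy']*z,z,1])
    return (np.linalg.inv(cal['view'])@c)[:3]
def proj(P,cal):
    c=cal['view']@np.append(P,1); return c[0]/c[2]*cal['fx']+cal['cx'],c[1]/c[2]*cal['fy']+cal['cy']
E
python3 - <<'E'
from h import *
s=ctrl.get_state(); print(s)
p,d,cal=snap('scene','s1.png')
for n in ['blue','green','yellow','red']:
    for r in ctrl.recognise(n+'_button_top','scene'): print(n,round(r['score'],2),np.round(r['point'],3),np.round(proj(r['point'],cal)))
snap('side','d1.png')
a=np.hstack([cv2.imread('pics/s1.png')]);print(s['time_s'])
E
```

```text
{'time_s': 0.0, 'joint_pos': array([ 1.02661187e+00,  1.31124723e-01,  1.48926413e+00,  3.12065001e-05,
        1.52299519e+00, -8.53789132e-02]), 'qvel': array([-0.00138118, -0.00053693, -0.00189865, -0.00143291, -0.00165424,
       -0.00089499]), 'joint_torque': array([-1.24819013e-03, -5.59841645e+01, -4.91765463e+01,  7.67991808e-02,
        3.53912765e-02, -1.72314358e-04]), 'position': array([0.26539404, 0.53748995, 0.21761753]), 'ee_rot': array([-3.13981045e+00, -1.83815783e-04,  2.68278543e+00]), 'wrist_force': array([-0.02947027, -0.01052437, -0.23623468]), 'ft_torque': array([ 0.00252433, -0.01653333,  0.02498763]), 'finger_gap': 0.09300925346339287}
green 0.62 [0.577 0.12  0.061] [320. 214.]
green 0.15 [ 0.751 -0.217  0.096] [156. 260.]
yellow 0.72 [0.387 0.27  0.056] [367. 172.]
yellow 0.67 [0.618 0.377 0.057] [436. 223.]
yellow 0.59 [0.372 0.381 0.051] [406. 170.]
yellow 0.56 [0.501 0.34  0.05 ] [404. 197.]
red 0.59 [ 0.544 -0.106  0.053] [225. 212.]
0.0
```

View pics/s1.png

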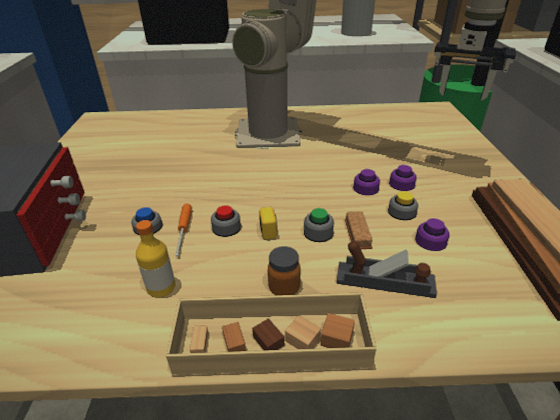

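View pics/d1.png

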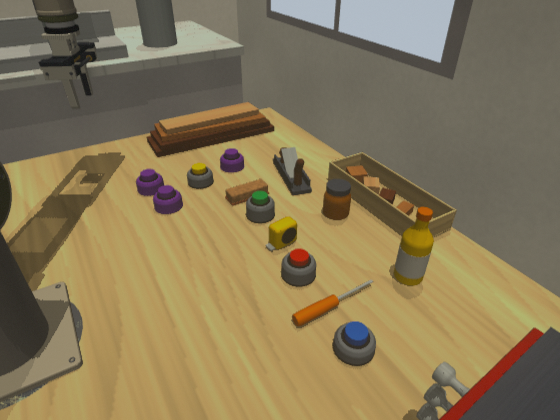

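Scene picture: blue (147,215), red (225,213), green (319,216) and yellow (404,198). What could be confused: purple pods at (367,175), (403,172) and (433,228) for yellow; the tape (268,222) and glue cap are also yellow. The yellow cap on the grey pod at (404,198) is the one I want. Now I'll measure by colour and depth, along with the tall neighbours.

```bash
python3 - <<'E'
from h import *
H={'blue':(100,125),'green':(50,85),'yellow':(22,33),'red':(0,6)}
win={'scene':{'blue':(147,215),'red':(225,213),'green':(319,216),'yellow':(404,198)},'side':{'blue':(356,334),'red':(299,258),'green':(260,200),'yellow':(199,169)}}
for cam in ['scene','side']:
    p,d,cal=snap(cam); hsv=cv2.cvtColor(p,cv2.COLOR_RGB2HSV)
    V,U=np.mgrid[0:420,0:560]
    X=np.stack([(U-cal['cx'])/cal['fx']*d,(V-cal['cy'])/cal['fy']*d,d,np.ones_like(d)],-1)@np.linalg.inv(cal['view']).T
    for n,(u,v) in win[cam].items():
        m=(abs(U-u)<20)&(abs(V-v)<20)&(hsv[...,1]>120)&(hsv[...,2]>60)&(hsv[...,0]>=H[n][0])&(hsv[...,0]<=H[n][1])&(d>0)
        if n=='red': m&=hsv[...,1]>190
        if n=='yellow': m&=(hsv[...,1]>190)&(hsv[...,2]>120)
        P=X[m][:,:3]; 
        zt=np.percentile(P[:,2],90); T=P[P[:,2]>zt-.004]
        print(cam,n,m.sum(),'z90',zt.round(4),'top mid',((T.min(0)+T.max(0))/2).round(4),T.mean(0).round(4),'ext',np.ptp(T,axis=0).round(3))
    if cam=='scene':
        # heights map of tall things > 0.1 within y>..., and around blue
        Z=X[...,:3].reshape(-1,3); ok=(d.ravel()>0)&(Z[:,0]>.3)&(Z[:,0]<1)
        for lo,hi,nm in [((.35,-.6),(.6,-.36),'vise'),((.6,-.32),(.8,-.15),'glue'),((.55,-.05),(.8,.1),'jar'),((.5,-.03),(.62,.07),'tape')]:
            q=Z[ok&(Z[:,0]>lo[0])&(Z[:,0]<hi[0])&(Z[:,1]>lo[1])&(Z[:,1]<hi[1])&(Z[:,2]>.045)]
            if len(q):print(nm,len(q),np.percentile(q,2,0).round(3),np.percentile(q,98,0).round(3))
    b=cv2.cvtColor(p,cv2.COLOR_RGB2BGR)
    u,v=win[cam]['yellow']
    if cam=='scene':
        cr=[cv2.resize(b[y-25:y+25,x-30:x+30],(380,316)) for x,y in [win[cam]['yellow'],win[cam]['blue']]]
        cv2.imwrite('pics/c1.png',np.hstack(cr))
E
```

```text
scene blue 168 z90 0.0463 top mid [ 0.5224 -0.3072  0.0452] [ 0.5235 -0.3068  0.0453] ext [0.033 0.038 0.005]
scene red 153 z90 0.0548 top mid [ 0.5368 -0.1083  0.0533] [ 0.5383 -0.1079  0.0537] ext [0.034 0.035 0.005]
scene green 180 z90 0.0607 top mid [0.5686 0.118  0.0602] [0.5696 0.1184 0.0596] ext [0.035 0.037 0.007]
scene yellow 13 z90 0.0515 top mid [0.4967 0.3428 0.0502] [0.4936 0.3441 0.0505] ext [0.032 0.033 0.004]
vise 4175 [ 0.382 -0.594  0.049] [ 0.596 -0.458  0.17 ]
glue 1527 [ 0.721 -0.253  0.047] [ 0.76  -0.2    0.169]
jar 1209 [ 0.556 -0.016  0.046] [0.769 0.059 0.085]
tape 272 [ 0.534 -0.021  0.046] [0.59  0.016 0.058]
side blue 341 z90 0.0489 top mid [ 0.5196 -0.3098  0.0479] [ 0.5193 -0.3104  0.0477] ext [0.038 0.038 0.006]
side red 191 z90 0.0571 top mid [ 0.5333 -0.111   0.0558] [ 0.5336 -0.1109  0.056 ] ext [0.036 0.036 0.005]
side green 158 z90 0.0629 top mid [0.5655 0.1165 0.0616] [0.5647 0.1151 0.0618] ext [0.036 0.038 0.005]
side yellow 86 z90 0.0547 top mid [0.4926 0.3414 0.0534] [0.4926 0.3408 0.0534] ext [0.037 0.037 0.005]
```

View pics/c1.png

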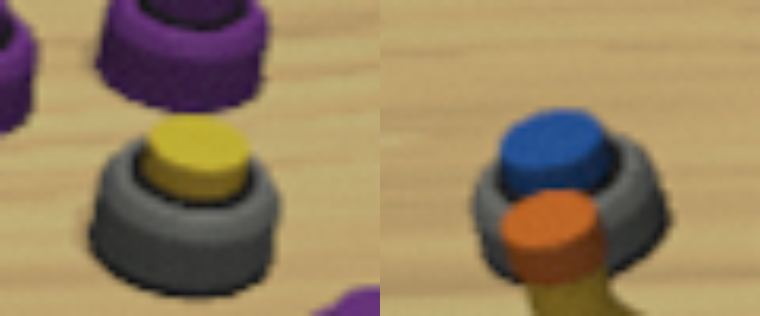

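The crop shows the yellow cap on a grey pod (purple neighbours behind it), and the blue cap clear with the glue well in front of it. Both cameras agree within 4 mm: blue (.521,-.309), green (.567,.117), yellow (.4945,.342). First I shut the fingers and turn so that tool x = world y and tool y = world x, then travel at the present height.

Call:
apply_moves --targets '[0,0,7.08,0,0,0,0,0,0,7.08,0,0,0,0,0,0,7.08,0,0,0,0,0,0,7.08,0,0,0,0,0,0,7.08,0,0,0,0,0,0,7.08,0,0,0,0,0,0,7.08,0,0,0,0,0,0,7.08,0,0,0,0,0,0,7.08,0,0,0,0,0,0,0,-30,9,0,0,0,0,0,-30,9,0,0,0,0,0,-30,9,0,0,0,0,0,-30,9,0,0,0,0,0,-30,9,0,0,0,0,0,-30,9,0,0,0,0,0,-30,9,0,0,0,0,0,-30,9,0,0,0,0,0,-30,9,0,0,0,0,0,-30,9,0,0]'

```text
time_s: 1.98
position: [0.3558, 0.2366, 0.2188]
ee_rot: [3.141, -0.0, 1.571]
wrist_force: [1.1, -0.2, -0.7]
finger_gap: 0.0005
```

Call:
apply_moves --targets '[0,0,0,-30.4,9.2,0,0,0,0,0,-30.4,9.2,0,0,0,0,0,-30.4,9.2,0,0,0,0,0,-30.4,9.2,0,0,0,0,0,-30.4,9.2,0,0,0,0,0,-30.4,9.2,0,0,0,0,0,-30.4,9.2,0,0,0,0,0,-30.4,9.2,0,0,0,0,0,-30.4,9.2,0,0,0,0,0,-30.4,9.2,0,0,0,0,0,-30.4,9.2,0,0,0,0,0,-30.4,9.2,0,0,0,0,0,-30.4,9.2,0,0,0,0,0,-30.4,9.2,0,0,0,0,0,-30.4,9.2,0,0,0,0,0,-30.4,9.2,0,0,0,0,0,-30.4,9.2,0,0,0,0,0,-30.4,9.2,0,0,0,0,0,0,0,0,0,0,0,0,0,0,0,0]'

```text
time_s: 3.65
position: [0.5209, -0.3106, 0.2177]
ee_rot: [-3.14, -0.001, 1.568]
wrist_force: [0.1, 1.0, -1.2]
finger_gap: 0.0003
```

```bash
python3 - <<'E'
from h import *
s=ctrl.get_state(); print(s['position'].round(4),s['ee_rot'].round(3),s['wrist_force'].round(2))
p,d,cal=snap('wrist','w1.png')
V,U=np.mgrid[0:420,0:560]
hsv=cv2.cvtColor(p,cv2.COLOR_RGB2HSV)
m=(hsv[...,0]>=100)&(hsv[...,0]<=125)&(hsv[...,1]>120)&(hsv[...,2]>60)&(d>0)
a=(U-cal['cx'])/cal['fx'];b=(V-cal['cy'])/cal['fy'];r=np.hypot(a,b)+1e-9
t=np.tan(r)*d; X=np.stack([a/r*t,b/r*t,d,np.ones_like(d)],-1)@np.linalg.inv(cal['view']).T
P=X[m][:,:3]; T=P[(abs(P[:,2]-.046)<.006)&(abs(P[:,0]-.52)<.04)&(abs(P[:,1]+.309)<.04)]
print(len(P),len(T),T.min(0),T.max(0),(T.min(0)+T.max(0))/2)
E
```

```text
[ 0.5209 -0.3106  0.2177] [-3.140e+00 -1.000e-03  1.568e+00] [ 0.05  0.99 -1.24]
1112 1067 [ 0.50251116 -0.3273548   0.0401567 ] [ 0.54081262 -0.28917266  0.04912478] [ 0.52166189 -0.30826373  0.04464074]
```

View pics/w1.png

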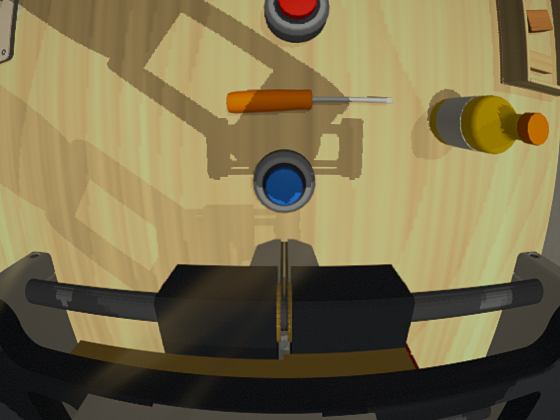

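Wrist picture: blue cap at (284,185), laterally in line with the fingers. Clear of the screwdriver (270,100) and glue (490,125). It measures (.5217,-.308), 2 mm from my point; I descend to about 12 mm above it.

Call:
apply_moves --targets '[0,0,0,2,1,30,0,0,0,0,0,0,30,0,0,0,0,0,0,30,0,0,0,0,0,0,30,0,0,0,0,0,0,25,0,0,0,0,0,0,12,0,0,0,0,0,0,0,0,0,0,0,0,0,0,0,0,0,0,0,0,0,0]'

```text
time_s: 4.45
position: [0.5236, -0.3077, 0.0641]
ee_rot: [3.139, 0.002, 1.571]
wrist_force: [-0.2, -0.1, 0.3]
finger_gap: 0.0006
```

Call:
apply_moves --targets '[0,0,0,0,0,4,0,0,0,0,0,0,4,0,0,0,0,0,0,3,0,0,0,0,0,0,2,0,0,0,0,0,0,1.5,0,0,0,0,0,0,1.5,0,0,0,0,0,0,1.5,0,0,0,0,0,0,1.5,0,0,0,0,0,0,1,0,0,0,0,0,0,1,0,0,0,0,0,0,0,0,0,0,0,0,0,0,0]'

```text
time_s: 5.45
position: [0.5223, -0.3073, 0.0405]
ee_rot: [3.141, 0.0, 1.571]
wrist_force: [-0.9, 0.1, 0.2]
finger_gap: 0.0004
```

Call:
apply_moves --targets '[0,0,0,0,0,1,0,0,0,0,0,0,1,0,0,0,0,0,0,1,0,0,0,0,0,0,1,0]'

```text
time_s: 5.78
position: [0.5224, -0.3074, 0.037]
ee_rot: [3.141, 0.0, 1.571]
wrist_force: [-2.3, 1.3, 6.6]
finger_gap: 0.0005
```

```bash
python3 - <<'E'
from h import *
for i in range(4):
    ctrl.camera('side'); s=ctrl.get_state(); print(s['position'].round(4),s['wrist_force'].round(2))
E
```

```text
[ 0.5224 -0.3074  0.037 ] [-1.67  1.42  7.54]
[ 0.5224 -0.3074  0.0371] [-2.07  1.78  6.3 ]
[ 0.5224 -0.3074  0.0372] [-2.68  1.77  5.98]
[ 0.5224 -0.3074  0.0372] [-1.44  2.14  6.71]
```

About 6.6 N with z at 37 mm: the cap is in against its buffer. I lift straight up and travel to green, over the red pod (57 mm) and tape (58 mm) with ample room.

Call:
apply_moves --targets '[0,0,0,0,0,-3,0,0,0,0,0,0,-7,0,0,0,0,0,0,-30,0,0,0,0,0,0,-40,0,0,0,0,0,0,-40,0,0,0,0,35,4,0,0,0,0,0,35,4,0,0,0,0,0,35,4,0,0,0,0,0,35,4,0,0,0,0,0,35,4,0,0,0,0,0,35,4,0,0,0,0,0,35,4,0,0,0,0,0,35,4,0,0,0,0,0,35,4,0,0,0,0,0,35,4,0,0,0,0,0,35,4,0,0,0,0,0,35,0,0,0,0,0,0,0,0,0,0,0,0,0,0,0,0,0,0]'

```text
invalid input
```

```bash
cat > m.py <<'E'
from h import *
def cap(cam,n,xy,z0,tol=.008):
    H={'blue':(100,125),'green':(50,85),'yellow':(22,33),'red':(0,6)}[n]
    p,d,cal=snap(cam); hsv=cv2.cvtColor(p,cv2.COLOR_RGB2HSV)
    V,U=np.mgrid[0:420,0:560]
    a=(U-cal['cx'])/cal['fx'];b=(V-cal['cy'])/cal['fy']
    if cam=='wrist':
        r=np.hypot(a,b)+1e-9; a,b=a/r*np.tan(r),b/r*np.tan(r)
    X=np.stack([a*d,b*d,d,np.ones_like(d)],-1)@np.linalg.inv(cal['view']).T
    m=(hsv[...,0]>=H[0])&(hsv[...,0]<=H[1])&(hsv[...,1]>120)&(hsv[...,2]>50)&(d>0)
    m&=(abs(X[...,0]-xy[0])<.04)&(abs(X[...,1]-xy[1])<.04)&(abs(X[...,2]-z0)<tol)
    T=X[m][:,:3]; zt=np.percentile(T[:,2],80); T=T[T[:,2]>zt-.004]
    print(cam,n,len(T),'z',zt.round(4),'mid',((T.min(0)+T.max(0))/2).round(4),'ext',np.ptp(T,axis=0).round(3))
    return p
E
python3 - <<'E'
from m import *
s=ctrl.get_state(); print(s['position'].round(4),s['wrist_force'].round(2))
cap('wrist','green',(.567,.117),.06)
p=cap('side','blue',(.521,-.309),.040,.012); cv2.imwrite('pics/d2.png',cv2.cvtColor(p,cv2.COLOR_RGB2BGR))
cap('scene','blue',(.521,-.309),.040,.012)
E
```

```text
[ 0.5224 -0.3074  0.0372] [-1.44  2.14  6.71]Traceback (most recent call last):
  File "<stdin>", line 3, in <module>
  File "m.py", line 12, in cap
    T=X[m][:,:3]; zt=np.percentile(T[:,2],80); T=T[T[:,2]>zt-.004]
                     ~~~~~~~~~~~~~^^^^^^^^^^^
    return _quantile_unchecked(
        a, q, axis, out, overwrite_input, method, keepdims, weights)
    return _ureduce(a,
                    func=_quantile_ureduce_func,
    ...<5 lines>...
                    overwrite_input=overwrite_input,
                    method=method)
    r = func(a, **kwargs)
    result = _quantile(arr,
                       quantiles=q,
    ...<2 lines>...
                       out=out,
                       weights=wgt)
    slices_having_nans = np.isnan(arr[-1, ...])
                                  ~~~^^^^^^^^^
IndexError: index -1 is out of bounds for axis 0 with size 0
```

My list had a stray number, so the call was refused and nothing moved. Same move, written properly.

Call:
apply_moves --targets '[0,0,0,0,0,-3,0,0,0,0,0,0,-7,0,0,0,0,0,0,-30,0,0,0,0,0,0,-40,0,0,0,0,0,0,-40,0,0,0,0,35,4,0,0,0,0,0,35,4,0,0,0,0,0,35,4,0,0,0,0,0,35,4,0,0,0,0,0,35,4,0,0,0,0,0,35,4,0,0,0,0,0,35,4,0,0,0,0,0,35,4,0,0,0,0,0,35,4,0,0,0,0,0,35,4,0,0,0,0,0,35,4,0,0,0,0,0,38,0,0,0,0,0,0,0,0,0,0,0,0,0,0,0,0,0,0,0,0,0,0,0,0]'

```text
time_s: 7.7
position: [0.5661, 0.1155, 0.1566]
ee_rot: [-3.141, 0.001, 1.572]
wrist_force: [0.5, -0.7, -0.2]
finger_gap: 0.0001
```

```bash
python3 - <<'E'
from m import *
s=ctrl.get_state(); print(s['position'].round(4),s['wrist_force'].round(2))
p=cap('side','blue',(.521,-.309),.040,.012); cv2.imwrite('pics/d2.png',cv2.cvtColor(p,cv2.COLOR_RGB2BGR))
cap('scene','blue',(.521,-.309),.040,.012)
cap('wrist','green',(.567,.117),.06)
E
```

```text
[0.5661 0.1155 0.1566] [ 0.47 -0.71 -0.24]
side blue 342 z 0.0396 mid [ 0.5202 -0.309   0.0385] ext [0.038 0.038 0.006]
scene blue 120 z 0.0375 mid [ 0.5225 -0.307   0.0363] ext [0.036 0.035 0.006]
wrist green 1667 z 0.0613 mid [0.5668 0.1188 0.0602] ext [0.038 0.038 0.006]
```

View pics/d2.png

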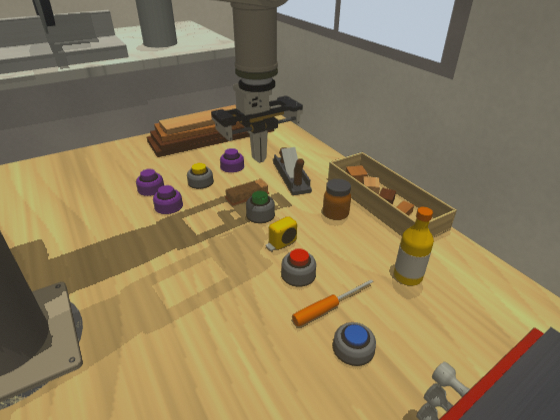

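Side picture: blue pod still at (355,340), cap now low, 39.6/37.5 mm against 48.9/46.3 before: 9 mm in, and the pod hasn't moved. The gripper hangs over green (260,200). Green measures (.567,.119), so I shift 2 mm and press down to 51 mm (its "in" height is 52).

Call:
apply_moves --targets '[0,0,0,2,0,25,0,0,0,0,0,0,30,0,0,0,0,0,0,20,0,0,0,0,0,0,12,0,0,0,0,0,0,4,0,0,0,0,0,0,2,0,0,0,0,0,0,2,0,0,0,0,0,0,1.5,0,0,0,0,0,0,1.5,0,0,0,0,0,0,1.5,0,0,0,0,0,0,1.5,0,0,0,0,0,0,1,0,0,0,0,0,0,1,0,0,0,0,0,0,1,0,0,0,0,0,0,1,0,0,0,0,0,0,1,0,0,0,0,0,0,0,0]'

```text
time_s: 9.27
position: [0.5666, 0.1179, 0.051]
ee_rot: [3.141, -0.0, 1.571]
wrist_force: [0.1, -0.0, 7.4]
finger_gap: 0.001
```

```bash
python3 - <<'E'
from h import *
for i in range(3):
    ctrl.camera('side'); s=ctrl.get_state(); print(s['position'].round(4),s['wrist_force'].round(2))
E
```

```text
[0.5666 0.1179 0.0511] [ 0.53 -0.05  6.61]
[0.5666 0.1179 0.0512] [1.05 0.51 7.16]
[0.5666 0.1178 0.0512] [ 1.08 -0.96  5.99]
```

About 6.8 N at 51 mm: green is in. Lift, then go over to yellow.

Call:
apply_moves --targets '[0,0,0,0,0,-3,0,0,0,0,0,0,-7,0,0,0,0,0,0,-30,0,0,0,0,0,0,-40,0,0,0,0,0,0,-20,0,0,0,0,28,-9,0,0,0,0,0,28,-9,0,0,0,0,0,28,-9,0,0,0,0,0,28,-9,0,0,0,0,0,28,-9,0,0,0,0,0,28,-9,0,0,0,0,0,28,-9,0,0,0,0,0,28,-9,0,0,0,0,0,0,0,0,0,0,0,0,0,0,0,0,0,0,0,0,0,0,0]'

```text
time_s: 10.75
position: [0.4939, 0.3412, 0.1502]
ee_rot: [-3.141, 0.001, 1.571]
wrist_force: [-0.2, -1.2, -0.3]
finger_gap: 0.0005
```

```bash
python3 - <<'E'
from m import *
s=ctrl.get_state(); print(s['position'].round(4),s['wrist_force'].round(2))
cap('side','green',(.567,.117),.053,.012)
cap('scene','green',(.567,.117),.053,.012)
p=cap('wrist','yellow',(.4945,.342),.052)
cv2.imwrite('pics/w2.png',cv2.cvtColor(p,cv2.COLOR_RGB2BGR))
E
```

```text
[0.4939 0.3412 0.1502] [-0.17 -1.18 -0.31]
side green 116 z 0.0538 mid [0.565  0.1163 0.0525] ext [0.036 0.036 0.005]
scene green 133 z 0.0515 mid [0.5697 0.1186 0.0504] ext [0.038 0.038 0.006]
wrist yellow 1652 z 0.0527 mid [0.4945 0.3444 0.0517] ext [0.039 0.039 0.006]
```

View pics/w2.png

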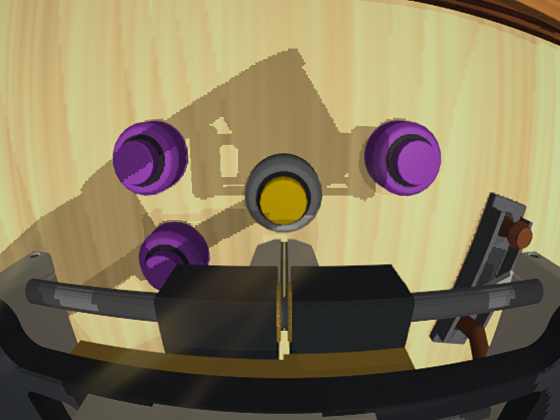

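Wrist picture: yellow cap on the grey pod at (284,197), in line with the fingers; the purple pods at (150,158), (175,257) and (402,158) are clear, and the plane at right is clear too. Green is in (9 mm lower, pod in place). Yellow measures (.4945,.344), so I shift 2 mm and press down to 43 mm.

Call:
apply_moves --targets '[0,0,0,2,0,25,0,0,0,0,0,0,30,0,0,0,0,0,0,20,0,0,0,0,0,0,13,0,0,0,0,0,0,5,0,0,0,0,0,0,2,0,0,0,0,0,0,2,0,0,0,0,0,0,1.5,0,0,0,0,0,0,1.5,0,0,0,0,0,0,1.5,0,0,0,0,0,0,1.5,0,0,0,0,0,0,1,0,0,0,0,0,0,1,0,0,0,0,0,0,1,0,0,0,0,0,0,1,0,0,0,0,0,0,1,0,0,0,0,0,0,0,0]'

```text
time_s: 12.32
position: [0.4946, 0.344, 0.0431]
ee_rot: [3.141, -0.0, 1.571]
wrist_force: [0.8, -0.6, 6.5]
finger_gap: 0.0008
```

```bash
python3 - <<'E'
from h import *
for i in range(3):
    ctrl.camera('side'); s=ctrl.get_state(); print(s['position'].round(4),s['wrist_force'].round(2))
E
```

```text
[0.4947 0.344  0.0432] [0.24 0.52 6.82]
[0.4946 0.344  0.0432] [ 0.33 -0.95  5.92]
[0.4946 0.344  0.0432] [ 1.18 -0.31  5.42]
```

About 6 N at 43 mm: yellow is in. Lift clear and check everything.

Call:
apply_moves --targets '[0,0,0,0,0,-3,0,0,0,0,0,0,-7,0,0,0,0,0,0,-30,0,0,0,0,0,0,-40,0,0,0,0,0,0,-40,0,0,0,0,0,0,-40,0,0,0,0,0,0,-10,0,0,0,0,0,0,0,0]'

```text
time_s: 13.13
position: [0.4962, 0.3449, 0.2181]
ee_rot: [3.135, -0.004, 1.571]
wrist_force: [0.8, 0.0, 0.0]
finger_gap: 0.0005
```

```bash
python3 - <<'E'
from m import *
s=ctrl.get_state(); print(s['time_s'],s['position'].round(4),s['wrist_force'].round(2))
for c in ['side','scene']:
    for n,xy,z in [('blue',(.521,-.309),.04),('green',(.567,.117),.053),('yellow',(.4945,.342),.046),('red',(.535,-.11),.054)]:
        try: p=cap(c,n,xy,z,.012)
        except Exception as e: print(c,n,'fail')
    cv2.imwrite(f'pics/{c}9.png',cv2.cvtColor(p,cv2.COLOR_RGB2BGR))
E
```

```text
13.1333 [0.4962 0.3449 0.2181] [0.84 0.02 0.04]
side blue 344 z 0.0396 mid [ 0.5207 -0.3094  0.0386] ext [0.038 0.038 0.006]
side green 115 z 0.0537 mid [0.5655 0.1163 0.0529] ext [0.037 0.037 0.006]
side yellow 84 z 0.0457 mid [0.493  0.3433 0.0451] ext [0.039 0.04  0.006]
side red 192 z 0.0568 mid [ 0.5341 -0.1112  0.0559] ext [0.037 0.035 0.006]
scene blue 120 z 0.0373 mid [ 0.5228 -0.3072  0.0362] ext [0.034 0.037 0.006]
scene green 131 z 0.0516 mid [0.5692 0.1186 0.0508] ext [0.036 0.038 0.006]
scene yellow 109 z 0.0434 mid [0.4962 0.3438 0.0422] ext [0.037 0.036 0.005]
scene red 123 z 0.0545 mid [ 0.5368 -0.1074  0.0539] ext [0.037 0.037 0.007]
```

View pics/scene9.png

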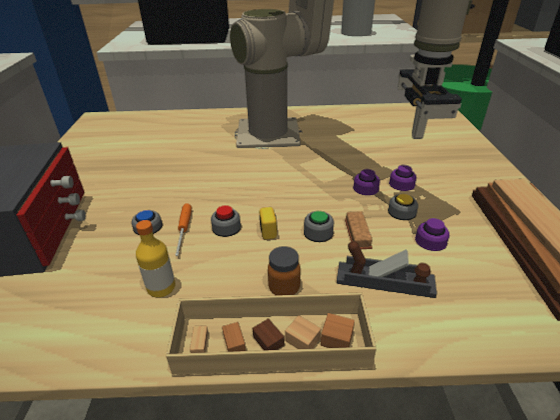

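The final picture shows the blue (147,216), green (319,218) and yellow (404,200) caps low, red (225,212) out, and everything else where it was. The arm is clear.

```bash
python3 -c "
from station import ctrl
print(ctrl.close_job())"
```

```text
the job is handed in; nothing more can be done
None
```

I pressed the blue, then the green, then the yellow switch, each straight down with the closed fingertips until it met its rubber stop at about 6–7 N. I then lifted clear and handed the job in about 13 s into the 48 s allowed.

- **Caps:** both cameras show all three about 9 mm lower than at the start, within the cameras' 2 mm error of their fully-in heights. The pods are within 2 mm of where they stood.
- **Red and bystanders:** the red cap measures the same as before. In the last picture the purple look-alikes and the other things look unmoved, though I did not measure those.
- **Sideways force:** it read 2–3 N during the blue press, but that pod did not shift.
- **Slips:** one move call was refused because of a typing slip, and the check run with it stopped with an error. Nothing moved in either case. No checks disagreed.

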